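Empty the tilting vial pot into the blue quarter of the collecting wheel

ROBOT

A 6-joint arm with a two-finger parallel gripper is mounted at the origin on the work surface. World frame = base frame: x ahead of the robot, y to its left, z up, the work surface at z = 0. Lengths are in m, angles in rad, forces in N, time in s.
With the tool pointing down it reaches from about 0.35 to 0.775 m from the base axis. Payload 5.5 kg.
Tool frame: the origin (TCP) lies between the finger pads; the fingertips stand 11 mm ahead of it and the grasp point (between the pads) lies 8 mm behind it (tips_ahead is the distance from the TCP to the fingertips, in m); z points along the fingers, y is the line along which they close (so a half turn about z gives the same grasp; the last joint's range is limited). The gripper opens to 85 mm and grips with 20 to 120 N. Pads are 22 mm wide; open, the fingers measure 114 mm over their backs; the gripper's body (76 mm by 85 mm) begins 54 mm behind the grasp point. The pads swing forward as they close: fully open they stand 13 mm farther back than shut.
Start: joints at [-1.425, 0.313, 0.046, 1.304, 0, 1.431], TCP at [0.162, -0.552, 0.242] pointing down, gripper open.
Joint ranges: [-2.76, 2.76], [-0.86, 1.69], [-1.03, 1.26], [-2.2, 2.34], [-1.47, 1.5], [-3.14, 3.14]. Speed limits (rad/s): [2.57, 2.57, 3.14, 3.14, 3.14, 3.14].

INTERFACE

Orientations are given as a unit quaternion [w, x, y, z].
In Python, from workcell import * gives the robot as it stands. The module is installed in compiled form; this text tells all that it offers.
- The arm moves only by the tool jog_arm, never from a script. Its argument "moves" is a list of rows, each an object with "fingers": the closure, from 0 (fully open) to 1 (shut); "slide": the shift along the tool's x, y, z in mm, a list of three; "angular": the turn, a rotation vector about the tool's x, y, z in degrees, a list of three. A call has 1 to 10 rows; each row is the pose to reach, as a shift and turn from the pose commanded when the call began, along the tool's axes at that moment; what a row does not reach only later rows make up. A row lasts 1/12 s, in which the tool goes at most 41.7 mm and 7.16 degrees, less where a joint would pass 70% of its speed; a pose out of reach is approached as far as the arm can. A call with a gripper value outside its range is refused whole. The fingers move at their own pace and stop on an object; "squeeze" is the grip in N (left out, the last holds). Time passes only in rows, so rows that repeat a pose let the fingers close. It gives the time, the measured TCP pose, the force, the opening and the grip force at its end, in the units of the state.
- get_state(): the state, without advancing time (a new reading comes with each control period).
- read_camera(name): name is "scene" or "top"; returns a dict with "color" (400x640x3 uint8, red, green, blue), "fovy" (degrees; the focal length in pixels is half the picture's height over the tangent of half this angle, whatever the lens; pixels are square), "cx", "cy" (the principal point, pixels), "world_from_camera" (4x4, takes a point from camera to world coordinates). Camera axes: x right, y down, z forward; pixel columns grow to the right and rows downward; lengths in m; the calibration is good to about 2 mm. A picture is of the moment at which its call begins. There is no depth.
- hand_in(): hands the job in; it is judged then, once.
Trained networks look in a picture, given as the dict that the camera call returned (one of the last four; its "shot" number tells which), for a name from the list of things; names that differ only in an ending like _2 or _b are one class to them, and where a whole thing is asked for, a point or a joint stands for the part that bears it (a point fixed in the world has none). Each returns a list of dicts, best first, with "p" (0 to 1); they miss things now and then, are a little off and sometimes report something else, mostly with a low value. They report only what shows in the picture. A call takes as long as a camera call.
- look_for(target, picture): "point" ([column, row] in pixels, amid what is visible of it).
- tip_of(target, picture): "point" ([column, row] in pixels: a listed point, or the origin of a listed thing).
The state is a dict: "clock": time; "joint_pos": joint angles; "qvel": joint speeds; "tau": joint torques, N m; "tcp_pos": TCP position; "orientation": TCP orientation; "wrist_force": force on the tool from outside, world axes, zero at the start; "ft_torque": the same for the moment, N m; "finger_gap": finger opening in m; "grip_force": force on a finger pad.
Only numpy, scipy, OpenCV 4.12 (cv2) and the standard library are available. Lean on these libraries where they do the work, as an engineer would, in place of code of your own. Each camera call takes 0.05 s, during which the arm holds its last target. There are 200 camera calls.

TASK

Turn the spoked collecting wheel by its spokes until its blue quarter is squarely under the steel tilting pot, then swing the pot's crank over to its stop, without forcing it, so that all four sample vials drop into the blue quarter. Ease the crank all the way back until the empty pot stands upright again, not letting it snap back, and leave the bottle, the dishes and the tip box where they are.

Things in the scene. Friction and masses are not known exactly. Their poses are not given: they have to be found in the camera images.
- stand: White base plate of the fixed device, 310 (x) by 335 (y) by 12 mm thick, spanning x -155 to 155, y -150 to 185; immovable. Origin on the bench below the wheel's upright axis, z up; +y points from that axis towards the pot and post, +x is the way the pot pours.
- post_top (a point): Top of the white post (70 by 36 mm in stand x, y), at stand x -45, y 160, height 202; its dark bearing reaches height 211. The pot's level pivot shaft passes through it along the stand's y, at height 185, from the pot (y 78) to the crank arm (y 195).
- hub (a point): Hub centre of the collecting wheel, at spoke height 98, on its upright axis; hub radius 26, top at 122. The wheel is a round grey tray, radius 125, floor at height 28, rim at 78, quartered by 4 upright dividers (6 thick, up to height 94). Axes turn with the wheel: the blue quarter is where x and y are both positive.
- spoke (a point): Black ball (radius 11.5) at the end of the spoke along the hub frame's +x, 131 mm from the axis, height 98. Four such round steel spokes (radius 7) cap the dividers, 90 degrees apart. A closed fingertip put down into a quarter, 80 to 105 mm from the axis, its end near height 75, can push a spoke round. The side away from the pot (stand -y) is open from above.
- blue_mid (a point): Middle of the floor of the wheel's blue quarter, 75 mm from the wheel's axis, half-way between two spokes, at height 28. The other three quarters are plain grey.
- drop (a point): Fixed point at height 28, 75 mm from the wheel's axis along the stand's +y, where the pot empties: the blue quarter is squarely in place when its middle is here, within about 18 mm.
- wheel (a joint): Turn of the wheel in rad, anticlockwise seen from above. It turns either way without end, with light friction (1 to 2 N at the spoke), and stays where it is left. The blue quarter is squarely under the pot at 0.785 (and every 6.283 from there).
- pivot (a point): Fixed point on the pot's pivot axis, in line with the middle of the crank's grip: stand x -45, y 235, height 185. The axis runs along the stand's y.
- grip (a point): Middle of the crank's black grip, a level sleeve of radius 9, 68 long (stand y 201 to 269), spinning freely on its pin, outer end free, 100 mm from the pivot axis. At rest the crank leans 1.2 rad from upright towards stand -x (grip 93 mm to -x of the axis, 36 above it). Pushed towards +x it swings up over the top and down on the +x side.
- cradle (a joint): Tilt of pot and crank in rad: 0 upright at rest, growing as it pours to stand +x. A hard stop, to be felt, lies between 2.3 and 2.5; over 50 N on the device is too much. A spring always pulls it back: about 0.6 N at the grip at first, 2.2 N at the end, square to the arm. Let go, it snaps back: keep it under 3.5 rad/s on its way back. Past 2.2 the vials slide out in about 1 s.
- pot_mid (a point): Middle of the steel pot, which tilts with the crank: 56 mm across at its foot, 84 at its open rim, 75 high, in a blue bracket. Upright, its foot is at height 135, at stand x -45, y 78; the wheel turns clear below it.
- vial1_mid (a point): Centre of a sample vial: white, round, 12 mm across, 40 long, cap 13 mm across, red; 10 to 18 g. Starts standing in the pot.
- vial2_mid (a point): Centre of the vial with the yellow cap, as the first.
- vial3_mid (a point): Centre of the vial with the green cap, as the first.
- vial4_mid (a point): Centre of the vial with the orange cap, as the first.
- bottle: Amber reagent bottle, 64 mm across, 130 high, standing beside the device; origin under its centre. Leave alone.
- dishes: Stack of three clear culture dishes, 88 mm across, 45 high, to the left of the device; origin under its centre. Leave alone.
- tipbox: Blue pipette tip box with white lid, 85 by 120 by 63 mm high; origin under its centre. Leave alone.

How it is judged:
By the outcome, as a careful person would: the job done as asked, in the order asked, and still so for the second after the job is handed in, with the robot touching nothing.
It also fails if it takes over 72 s, if anything falls off the work surface, if the arm or the gripper's body presses on something with over 40 N, if the wrist force passes 120 N, or if a joint passes its speed limit or range.

## Working session

There is one attempt and no reset: what is moved stays moved. The work goes in short steps, Python scripts to look and compute and a tool call to move; the robot and the scene stay as the last step left them, time stands still between calls to the robot, and variables do not carry over. Pictures are saved under pics/ and viewed, at most 10 in all, crops included, and the job is handed in when it is done.

Besides the shell and the picture viewer there is one more tool, called after "Emit:" as name(argument=value, ...) on one line, values as JSON. jog_arm: Moves the arm, as the interface text tells. Its arguments: {"type":"object","properties":{"moves":{"type":"array","items":{"type":"object","properties":{"fingers":{"type":"number"},"slide":{"type":"array","items":{"type":"number"}},"angular":{"type":"array","items":{"type":"number"}}}}},"squeeze":{"type":"number"}},"required":["moves"]}

```bash
mkdir -p pics; cat > h.py <<'E'
from workcell import *
import numpy as np, cv2
from scipy.spatial.transform import Rotation as R
def K(p):
    f=200/np.tan(np.radians(p["fovy"])/2); return f
def ray(p,px):
    T=np.array(p["world_from_camera"]); d=np.array([(px[0]-p["cx"])/K(p),(px[1]-p["cy"])/K(p),1]); return T[:3,3],T[:3,:3]@d
def atz(p,px,z):
    o,d=ray(p,px); return o+d*(z-o[2])/d[2]
def proj(p,X):
    T=np.array(p["world_from_camera"]); c=T[:3,:3].T@(np.array(X)-T[:3,3]); return [p["cx"]+K(p)*c[0]/c[2],p["cy"]+K(p)*c[1]/c[2]]
def save(p,n): cv2.imwrite("pics/"+n,p["color"][:,:,::-1])
E
python3 - <<'E'
from h import *
np.set_printoptions(precision=3,suppress=True)
H=dict(stand=0,post_top=.202,hub=.098,spoke=.098,blue_mid=.028,pivot=.185,grip=.221,pot_mid=.172,drop=.028,bottle=0,dishes=0,tipbox=0)
for n in("scene","top"):
    p=read_camera(n); save(p,n+"0.png"); print(n,p["fovy"],np.array(p["world_from_camera"])[:3,3])
    for t,z in H.items():
        for d in tip_of(t,p)[:2]:
            print(t,round(d["p"],2),np.round(d["point"],1),atz(p,d["point"],z))
s=get_state();print(s)
E
```

```text
scene 50.60798551655328 [0.907 0.529 1.043]
stand 0.95 [311.6 200. ] [ 0.586 -0.112  0.   ]
post_top 0.69 [358.7 190.6] [0.536 0.048 0.202]
post_top 0.59 [340.5 174.2] [ 0.547 -0.019  0.202]
hub 0.85 [309.8 179. ] [ 0.585 -0.117  0.098]
spoke 0.89 [295.5 147.7] [ 0.564 -0.24   0.098]
spoke 0.53 [279.8 121.4] [ 0.554 -0.36   0.098]
blue_mid 0.76 [288.6 183.4] [ 0.624 -0.183  0.028]
pivot 0.85 [374.8 212.6] [0.531 0.112 0.185]
grip 0.83 [409.  188.3] [0.438 0.115 0.221]
pot_mid 0.77 [338.5 172.4] [ 0.536 -0.046  0.172]
pot_mid 0.27 [321.1 213.3] [0.639 0.04  0.172]
drop 0.9 [324.9 215. ] [ 0.588 -0.03   0.028]
drop 0.72 [338.4 174.4] [ 0.479 -0.135  0.028]
bottle 0.95 [458.5 353.2] [0.506 0.455 0.   ]
dishes 0.71 [349.1 334.2] [0.706 0.283 0.   ]
tipbox 0.91 [276.7 123.9] [ 0.532 -0.447  0.   ]
tipbox 0.28 [298.4 146. ] [ 0.517 -0.321  0.   ]
top 44.36373284105604 [0.356 0.031 1.367]
stand 0.76 [363.9 218.4] [ 0.591 -0.121  0.   ]
post_top 0.83 [305.9 229.3] [0.544 0.043 0.202]
post_top 0.65 [342.3 222.1] [ 0.553 -0.046  0.202]
hub 0.56 [361.7 210.2] [ 0.597 -0.107  0.098]
hub 0.46 [34
[... 316 characters left out ...]
]
pot_mid 0.69 [281.5 236.1] [0.537 0.104 0.172]
drop 0.77 [336.9 216.8] [ 0.598 -0.044  0.028]
bottle 0.67 [162.2 263.6] [0.518 0.452 0.   ]
dishes 0.59 [222.2 192.2] [0.706 0.274 0.   ]
tipbox 0.72 [478.1 230.9] [ 0.525 -0.437  0.   ]
{'clock': 1.3, 'joint_pos': array([-1.425,  0.313,  0.046,  1.304,  0.   ,  1.431]), 'qvel': array([-0.001, -0.   , -0.001, -0.   , -0.   , -0.   ]), 'tau': array([ -0.   , -48.047,  29.881,   0.001,  -0.   ,  -0.   ]), 'tcp_pos': array([ 0.162, -0.552,  0.242]), 'orientation': array([0.   , 0.99 , 0.142, 0.   ]), 'wrist_force': array([ 0.115, -0.189,  0.847]), 'ft_torque': array([ 0.02 , -0.008, -0.023]), 'grip_force': 0.0, 'finger_gap': 0.08518079427247711}
```

View images.

```bash
python3 - <<'E'
from h import *
import cv2
a=cv2.imread("pics/scene0.png");b=cv2.imread("pics/top0.png")
a=cv2.resize(a[90:290,200:500],None,fx=2,fy=2);b=cv2.resize(b[130:330,240:540],None,fx=2,fy=2)
cv2.imwrite("pics/c0.png",cv2.resize(np.vstack([a,b]),(450,600)) if 0 else np.vstack([a,b])[:, :][:800])
cv2.imwrite("pics/a.png",a);cv2.imwrite("pics/b.png",b)
E
```

```text
(no output)
```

View pics/a.png

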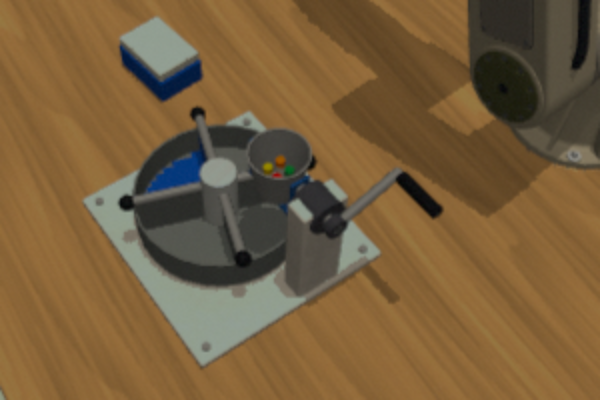

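View pics/b.png

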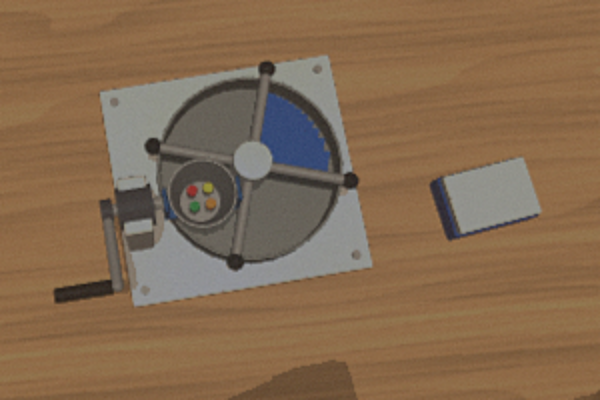

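```bash
cat > fit.py <<'E'
from h import *
from scipy.optimize import least_squares
np.set_printoptions(precision=4,suppress=True)
s=read_camera("scene");t=read_camera("top")
o=[]
g=lambda c,x0,y0,l:[(c,(x0+a/2,y0+b/2)) for a,b in l]
B=g(t,240,130,[(351,181),(267,69),(153,146),(235,262)])+g(s,200,90,[(198,114),(126,202),(243,258),(312,162)])
C=g(t,240,130,[(100,93),(328,56),(372,266),(134,306)]) # +x+y, +x-y, -x-y, -x+y
cl=[(155,185),(155,-150),(-155,-150),(-155,185)]
SC=g(s,200,90,[(203,366),(83,201),(250,112),(380,254)])
def W(q,l): c,n=np.cos(q[2]),np.sin(q[2]); return [q[0]+c*l[0]-n*l[1],q[1]+n*l[0]+c*l[1],l[2]]
def res(q):
    r=[]
    for i,(p,px) in enumerate(B):
        a=q[3]+(i%4)*np.pi/2; r+=list(np.subtract(proj(p,W(q,[.131*np.cos(a),.131*np.sin(a),.098])),px))
    for L in(C,SC):
        for (p,px),c in zip(L,cl): r+=list(np.subtract(proj(p,W(q,[c[0]/1e3,c[1]/1e3,.012])),px))
    for p in(s,t):
        for n,l in(("grip",[-.138,.235,.221]),("pivot",[-.045,.235,.185])):
            r+=list(.5*np.subtract(proj(p,W(q,l)),tip_of_c[(id(p),n)]))
    return np.array(r)
tip_of_c={(id(p),n):tip_of(n,p)[0]["point"] for p in(s,t) for n in("grip","pivot")}
f=least_squares(res,[.587,-.115,.05,-1.9],loss="soft_l1")
q=f.x;print(q,np.degrees(q[2:]));print(res(q).reshape(-1,2).round(1).tolist())
for n,l in(("grip",[-.138,.235,.221]),("pivot",[-.045,.235,.185])):print(n,W(q,l))
E
python3 fit.py
```

```text
[ 0.5906 -0.1146  0.0686 -1.9147] [   3.9307 -109.705 ]
[[-1.4, 0.5], [-1.0, 0.7], [-0.7, 0.6], [-0.8, 0.3], [-1.0, -0.7], [-0.6, -0.6], [-1.2, -0.4], [-2.7, -0.6], [-1.6, -0.6], [-0.6, -0.5], [-0.2, 1.1], [-1.4, 1.1], [-1.9, -0.7], [-1.9, -1.8], [-0.9, -1.9], [0.2, -1.5], [0.5, -0.9], [-0.5, -0.5], [-0.5, -0.8], [-2.3, 1.7]]
grip [np.float64(0.43684794065925253), np.float64(0.11043195746153239), 0.221]
pivot [np.float64(0.529629175269899), np.float64(0.11680710484211763), 0.185]
```

Emit:
jog_arm(moves=[{"fingers": 1,"slide": [457,-249,0],"angular": [0,0,-77.6]},{"fingers": 1,"slide": [457,-249,0],"angular": [0,0,-77.6]},{"fingers": 1,"slide": [457,-249,0],"angular": [0,0,-77.6]},{"fingers": 1,"slide": [457,-249,0],"angular": [0,0,-77.6]},{"fingers": 1,"slide": [457,-249,0],"angular": [0,0,-77.6]},{"fingers": 1,"slide": [457,-249,0],"angular": [0,0,-77.6]},{"fingers": 1,"slide": [457,-249,0],"angular": [0,0,-77.6]},{"fingers": 1,"slide": [457,-249,0],"angular": [0,0,-77.6]},{"fingers": 1,"slide": [457,-249,0],"angular": [0,0,-77.6]},{"fingers": 1,"slide": [457,-249,0],"angular": [0,0,-77.6]}])

```text
clock: 2.43
tcp_pos: [0.4581, -0.2556, 0.2426]
orientation: [0.0, 0.717, 0.697, 0.0]
wrist_force: [-0.5, -0.3, 1.4]
finger_gap: -0.0002
grip_force: 0.0
```

```bash
cat > st.py <<'E'
from h import *
np.set_printoptions(precision=4,suppress=True)
Q=[.5906,-.1146,.0686]
def stand(X):
    d=np.array(X[:2])-Q[:2];c,n=np.cos(Q[2]),np.sin(Q[2]);return np.array([c*d[0]+n*d[1],-n*d[0]+c*d[1],X[2]])*1e3
def show():
    s=get_state();w,x,y,z=s["orientation"];r=R.from_quat([x,y,z,w])
    print("t",s["clock"],"world",s["tcp_pos"],"stand mm",stand(s["tcp_pos"]).round(1),"toolx yaw",np.degrees(np.arctan2(*r.as_matrix()[1::-1,0])).round(2),"F",s["wrist_force"],"gap",s["finger_gap"],"grip",s["grip_force"],"z",r.as_matrix()[:,2])
if __name__=="__main__": show()
E
python3 st.py
```

```text
t 2.4333 world [ 0.4581 -0.2556  0.2426] stand mm [-141.8 -131.6  242.6] toolx yaw 88.35 F [-0.533  -0.3295  1.4018] gap -0.00016357774493534118 grip 0.0 z [ 0.0006 -0.0006 -1.    ]
```

Emit:
jog_arm(moves=[{"fingers": 1,"slide": [73,71,0],"angular": [0,0,-5.5]},{"fingers": 1,"slide": [73,71,0],"angular": [0,0,-5.5]},{"fingers": 1,"slide": [73,71,0],"angular": [0,0,-5.5]},{"fingers": 1,"slide": [73,71,40],"angular": [0,0,-5.5]},{"fingers": 1,"slide": [73,71,80],"angular": [0,0,-5.5]},{"fingers": 1,"slide": [73,71,100],"angular": [0,0,-5.5]},{"fingers": 1,"slide": [73,71,100],"angular": [0,0,-5.5]}])

```text
clock: 3.02
tcp_pos: [0.5273, -0.1847, 0.1371]
orientation: [-0.005, 0.685, 0.729, -0.001]
wrist_force: [-1.6, -0.1, -0.4]
finger_gap: 0.0
grip_force: 0.0
```

```bash
python3 st.py; python3 - <<'E'
from h import *
p=read_camera("scene");q=read_camera("top")
a=cv2.resize(p["color"][100:240,230:410],None,fx=3,fy=3);b=cv2.resize(q["color"][150:290,290:470],None,fx=3,fy=3)
cv2.imwrite("pics/d.png",cv2.resize(np.hstack([a,b]),(800,311))[:,:,::-1])
E
```

```text
t 3.0167 world [ 0.5273 -0.1847  0.1371] stand mm [-68.  -65.6 137.1] toolx yaw 93.54 F [-1.6055 -0.0919 -0.3826] gap 2.263788397094438e-05 grip 0.0 z [-0.0084  0.0043 -1.    ]
```

View pics/d.png

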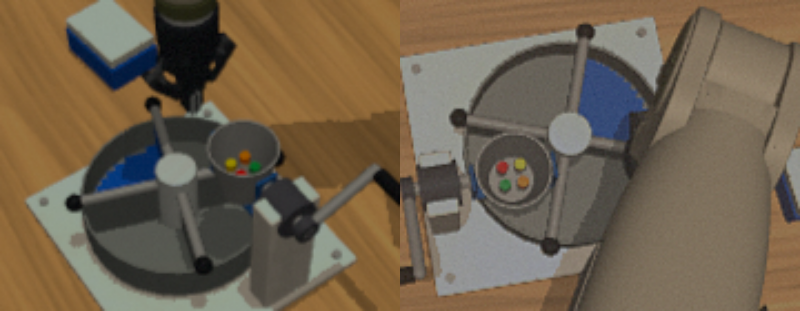

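Emit:
jog_arm(moves=[{"fingers": 1,"slide": [0,2,30],"angular": [0,0,0]},{"fingers": 1,"slide": [0,3,54],"angular": [0,0,0]},{"fingers": 1,"slide": [0,3,54],"angular": [0,0,0]}])

```text
clock: 3.37
tcp_pos: [0.5325, -0.1865, 0.0867]
orientation: [-0.001, 0.685, 0.728, -0.0]
wrist_force: [-1.4, 0.9, -0.4]
finger_gap: 0.0002
grip_force: 0.0
```

```bash
python3 st.py
```

```text
t 3.3667 world [ 0.5325 -0.1865  0.0867] stand mm [-62.8 -67.7  86.7] toolx yaw 93.47 F [-1.3765  0.9404 -0.4478] gap 0.0002422661461664664 grip 0.0 z [-0.0023  0.0011 -1.    ]
```

Emit:
jog_arm(moves=[{"fingers": 1,"slide": [-9.5,12.7,0],"angular": [0,0,0]},{"fingers": 1,"slide": [-17,27,0],"angular": [0,0,0]},{"fingers": 1,"slide": [-22,42,0],"angular": [0,0,0]},{"fingers": 1,"slide": [-24,58,0],"angular": [0,0,0]},{"fingers": 1,"slide": [-23.6,74,0],"angular": [0,0,0]},{"fingers": 1,"slide": [-20,90,0],"angular": [0,0,0]},{"fingers": 1,"slide": [-14,104.6,0],"angular": [0,0,0]},{"fingers": 1,"slide": [-6,118,0],"angular": [0,0,0]},{"fingers": 1,"slide": [5,130,0],"angular": [0,0,0]},{"fingers": 1,"slide": [17.6,140,0],"angular": [0,0,0]}])

```text
clock: 4.2
tcp_pos: [0.6731, -0.1616, 0.0912]
orientation: [0.001, 0.686, 0.728, -0.0]
wrist_force: [-3.6, -1.7, 0.6]
finger_gap: 0.0001
grip_force: 1.4
```

```bash
python3 st.py; cat > look.py <<'E'
from h import *
import sys
from st import stand
p=read_camera("scene");q=read_camera("top")
for n,z in(("spoke",.098),("blue_mid",.028),("hub",.098)):
  for c in(p,q):
    for d in tip_of(n,c)[:2]: X=stand(atz(c,d["point"],z)); print(n,round(d["p"],2),X.round(),"ang",np.degrees(np.arctan2(X[1],X[0])).round(1))
if len(sys.argv)>1:
  a=cv2.resize(p["color"][100:240,230:410],None,fx=3,fy=3);b=cv2.resize(q["color"][150:290,290:470],None,fx=3,fy=3)
  cv2.imwrite("pics/"+sys.argv[1],cv2.resize(np.hstack([a,b]),(800,311))[:,:,::-1])
E
python3 look.py
```

```text
t 4.2 world [ 0.6731 -0.1616  0.0912] stand mm [ 79.1 -52.5  91.2] toolx yaw 93.41 F [-3.6412 -1.7397  0.6311] gap 6.729958223424845e-05 grip 1.4328442141413689 z [ 0.0014 -0.0022 -1.    ]
spoke 0.9 [126. -49.  98.] ang -21.4
spoke 0.86 [126. -43.  98.] ang -18.8
spoke 0.4 [51. 41. 98.] ang 38.8
blue_mid 0.58 [78. 25. 28.] ang 17.8
hub 0.87 [ 8. -7. 98.] ang -43.0
```

Emit:
jog_arm(moves=[{"fingers": 1,"slide": [14,7,1],"angular": [0,0,0]},{"fingers": 1,"slide": [29,12,2],"angular": [0,0,0]},{"fingers": 1,"slide": [45,14,3],"angular": [0,0,0]},{"fingers": 1,"slide": [61,13,3],"angular": [0,0,0]},{"fingers": 1,"slide": [75,10,3],"angular": [0,0,0]},{"fingers": 1,"slide": [84,7,3],"angular": [0,0,0]},{"fingers": 1,"slide": [90,4.5,3],"angular": [0,0,0]},{"fingers": 1,"slide": [90,4.5,3],"angular": [0,0,0]}])

```text
clock: 5.27
tcp_pos: [0.6702, -0.0679, 0.0853]
orientation: [-0.001, 0.684, 0.729, 0.0]
wrist_force: [-0.2, 0.3, 0.4]
finger_gap: -0.0001
grip_force: 0.0
```

```bash
python3 st.py;python3 look.py e.png
```

```text
t 5.2667 world [ 0.6702 -0.0679  0.0853] stand mm [82.6 41.1 85.3] toolx yaw 93.63 F [-0.1808  0.3107  0.358 ] gap -5.691715746031354e-05 grip 0.0 z [-0.0006  0.0014 -1.    ]
spoke 0.59 [100.  87.  98.] ang 41.2
blue_mid 0.86 [ 1. 81. 28.] ang 89.2
hub 0.79 [-1.  6. 98.] ang 103.3
hub 0.62 [-60.  33.  98.] ang 151.1
```

View pics/e.png

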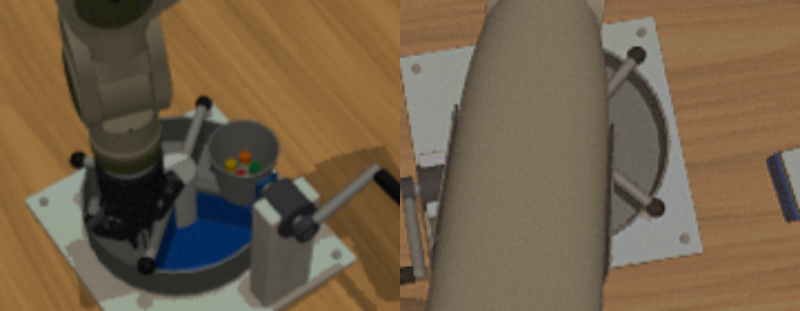

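```bash
python3 - <<'E'
from h import *
from st import stand
s=read_camera("scene");t=read_camera("top")
for c,px in((s,(296.2,219.3)),(s,(321.8,146.4)),(s,(265.1,172)),(t,(396.7,174.8)),(t,(405.2,243.2))):
    X=stand(atz(c,px,.098));print(X.round(),np.hypot(*X[:2]).round(),(np.degrees(np.arctan2(X[1],X[0]))%90).round(1))
E
```

```text
[97. 89. 98.] 132.0 42.3
[-101.  -82.   98.] 131.0 39.0
[ 85. -96.  98.] 128.0 41.5
[  87. -103.   98.] 135.0 40.1
[-98. -89.  98.] 132.0 42.2
```

Emit:
jog_arm(moves=[{"fingers": 1,"slide": [3,-1.5,0],"angular": [0,0,0]},{"fingers": 1,"slide": [6,-3,0],"angular": [0,0,0]},{"fingers": 1,"slide": [6,-3,0],"angular": [0,0,0]},{"fingers": 1,"slide": [-6,3,0],"angular": [0,0,0]},{"fingers": 1,"slide": [-6,3,-40],"angular": [0,0,0]},{"fingers": 1,"slide": [-6,10,-80],"angular": [0,0,0]},{"fingers": 1,"slide": [-6,15,-120],"angular": [0,0,0]},{"fingers": 1,"slide": [-6,15,-160],"angular": [0,0,0]},{"fingers": 1,"slide": [-6,15,-200],"angular": [0,0,0]},{"fingers": 1,"slide": [-6,15,-240],"angular": [0,0,0]}])

```text
clock: 6.6
tcp_pos: [0.686, -0.075, 0.3275]
orientation: [0.0, 0.685, 0.728, 0.0]
wrist_force: [1.0, -0.9, 0.4]
finger_gap: -0.0001
grip_force: 0.0
```

```bash
python3 st.py;python3 look.py f.png
```

```text
t 6.6 world [ 0.686  -0.075   0.3275] stand mm [ 97.9  33.  327.5] toolx yaw 93.52 F [ 1.0305 -0.877   0.3777] gap -0.0001421424070915661 grip 0.0 z [ 0.0005  0.0002 -1.    ]
spoke 0.95 [102.  92.  98.] ang 42.1
blue_mid 0.55 [-2. 79. 28.] ang 91.3
blue_mid 0.71 [ -8. 165.  28.] ang 92.6
hub 0.63 [-1.  1. 98.] ang 135.7
```

View pics/f.png

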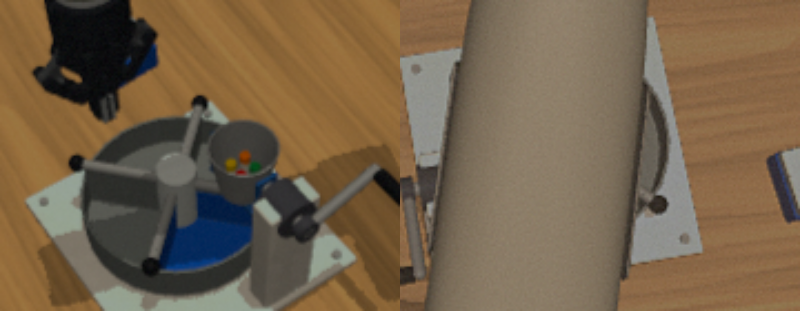

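Emit:
jog_arm(moves=[{"fingers": 0.3,"slide": [202,-236,0],"angular": [0,0,-0.4]},{"fingers": 0,"slide": [202,-236,0],"angular": [0,0,-0.4]},{"fingers": 0,"slide": [202,-236,0],"angular": [0,0,-0.4]},{"fingers": 0,"slide": [202,-236,0],"angular": [0,0,-0.4]},{"fingers": 0,"slide": [202,-236,0],"angular": [0,0,-0.4]},{"fingers": 0,"slide": [202,-236,0],"angular": [0,0,-0.4]},{"fingers": 0,"slide": [202,-236,0],"angular": [0,0,-0.4]},{"fingers": 0,"slide": [202,-236,0],"angular": [0,0,-0.4]},{"fingers": 0,"slide": [202,-236,0],"angular": [0,0,-0.4]},{"fingers": 0,"slide": [202,-236,0],"angular": [0,0,-0.4]}])

```text
clock: 7.83
tcp_pos: [0.4374, 0.1123, 0.3247]
orientation: [-0.0, 0.682, 0.731, -0.0]
wrist_force: [0.2, 0.1, -0.1]
finger_gap: 0.0852
grip_force: 0.0
```

```bash
python3 st.py;python3 - <<'E'
from h import *
from st import stand
p=read_camera("scene");q=read_camera("top")
for n,z in(("spoke",.098),("blue_mid",.028),("grip",.221),("pivot",.185),("hub",.098)):
  for c in(p,q):
    for d in tip_of(n,c)[:1]: print(n,round(d["p"],2),np.round(d["point"]),stand(atz(c,d["point"],z)).round())
a=cv2.resize(p["color"][60:260,260:460],(400,400));b=cv2.resize(q["color"][150:350,230:430],(400,400))
cv2.imwrite("pics/g.png",np.hstack([a,b])[:,:,::-1])
E
```

```text
t 7.8333 world [0.4374 0.1123 0.3247] stand mm [-137.3  236.9  324.7] toolx yaw 94.01 F [ 0.2004  0.0592 -0.0842] gap 0.0852412129166948 grip 0.0 z [-0.0008 -0.0003 -1.    ]
spoke 0.9 [297. 222.] [101.  98.  98.]
spoke 0.71 [328. 181.] [100.  80.  98.]
blue_mid 0.68 [326. 212.] [-5. 76. 28.]
blue_mid 0.7 [337. 220.] [ 4. 72. 28.]
grip 0.67 [410. 186.] [-142.  235.  221.]
pivot 0.77 [377. 217.] [-40. 243. 185.]
pivot 0.64 [280. 238.] [-43. 226. 185.]
hub 0.66 [309. 181.] [-0.  3. 98.]
hub 0.86 [366. 210.] [ 5. -3. 98.]
```

View pics/g.png

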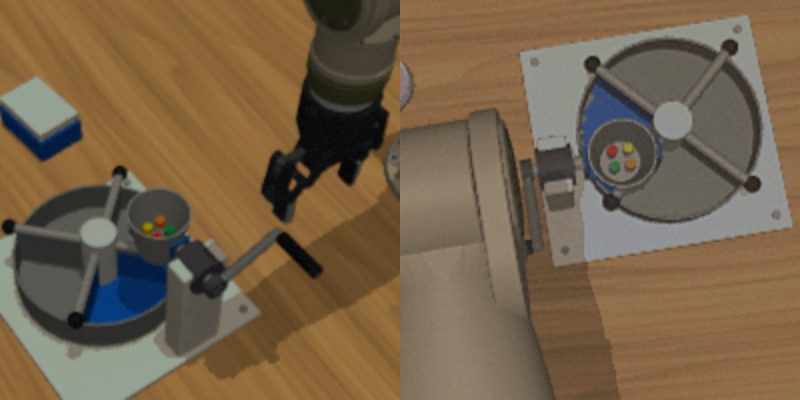

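Emit:
jog_arm(moves=[{"fingers": 0,"slide": [-2,0,35],"angular": [0,0,0]},{"fingers": 0,"slide": [-2,0,70],"angular": [0,0,0]},{"fingers": 0,"slide": [-2,0,100],"angular": [0,0,0]},{"fingers": 0,"slide": [-2,0,112],"angular": [0,0,0]},{"fingers": 0.6,"slide": [-2,0,112],"angular": [0,0,0]},{"fingers": 0.9,"slide": [-2,0,112],"angular": [0,0,0]},{"fingers": 0.9,"slide": [-2,0,112],"angular": [0,0,0]},{"fingers": 0.9,"slide": [-2,0,112],"angular": [0,0,0]},{"fingers": 0.9,"slide": [-2,0,112],"angular": [0,0,0]}], squeeze=20)

```text
clock: 9.18
tcp_pos: [0.4398, 0.1098, 0.2147]
orientation: [0.001, 0.683, 0.731, 0.001]
wrist_force: [1.2, -0.2, -0.5]
finger_gap: 0.0255
grip_force: 0.0
```

```bash
python3 st.py
```

```text
t 9.1833 world [0.4398 0.1098 0.2147] stand mm [-135.1  234.2  214.7] toolx yaw 93.9 F [ 1.226  -0.2159 -0.4686] gap 0.025475837001569374 grip 0.0 z [ 0.0028  0.0001 -1.    ]
```

Emit:
jog_arm(moves=[{"fingers": 1,"slide": [0,0,0],"angular": [0,0,0]},{"fingers": 1,"slide": [0,0,0],"angular": [0,0,0]},{"fingers": 1,"slide": [0,0,0],"angular": [0,0,0]}])

```text
clock: 9.43
tcp_pos: [0.4385, 0.1097, 0.2134]
orientation: [-0.0, 0.683, 0.731, -0.0]
wrist_force: [-0.9, 1.0, -0.1]
finger_gap: 0.0177
grip_force: 21.1
```

```bash
python3 st.py
```

```text
t 9.4333 world [0.4385 0.1097 0.2134] stand mm [-136.4  234.2  213.4] toolx yaw 93.9 F [-0.926   0.9508 -0.0938] gap 0.01773095736682677 grip 21.14581435918808 z [-0.0003 -0.0001 -1.    ]
```

Emit:
jog_arm(moves=[{"fingers": 1,"slide": [0,4.1,-9.2],"angular": [0,0,0]},{"fingers": 1,"slide": [0,9.1,-17.8],"angular": [0,0,0]},{"fingers": 1,"slide": [0,14.9,-26],"angular": [0,0,0]},{"fingers": 1,"slide": [0,21.5,-33.5],"angular": [0,0,0]},{"fingers": 1,"slide": [0,28.8,-40.3],"angular": [0,0,0]},{"fingers": 1,"slide": [0,36.7,-46.3],"angular": [0,0,0]},{"fingers": 1,"slide": [0,45.3,-51.6],"angular": [0,0,0]},{"fingers": 1,"slide": [0,54.3,-55.9],"angular": [0,0,0]},{"fingers": 1,"slide": [0,63.7,-59.3],"angular": [0,0,0]},{"fingers": 1,"slide": [0,73.3,-61.8],"angular": [0,0,0]}])

```text
clock: 10.27
tcp_pos: [0.5114, 0.1148, 0.2726]
orientation: [-0.002, 0.683, 0.731, -0.002]
wrist_force: [-0.8, 0.8, -13.7]
finger_gap: 0.0172
grip_force: 20.1
```

```bash
python3 st.py
```

```text
t 10.2667 world [0.5114 0.1148 0.2726] stand mm [-63.3 234.3 272.6] toolx yaw 93.9 F [ -0.8318   0.8464 -13.6997] gap 0.01724192275448528 grip 20.135391354560852 z [-0.0046 -0.     -1.    ]
```

Emit:
jog_arm(moves=[{"fingers": 1,"slide": [0,9.9,1],"angular": [0,0,0]},{"fingers": 1,"slide": [0,19.9,1],"angular": [0,0,0]},{"fingers": 1,"slide": [0,29.9,1.5],"angular": [0,0,0]},{"fingers": 1,"slide": [0,39.7,3],"angular": [0,0,0]},{"fingers": 1,"slide": [0,49.4,5.5],"angular": [0,0,0]},{"fingers": 1,"slide": [0,58.8,9],"angular": [0,0,0]}])

```text
clock: 10.77
tcp_pos: [0.5708, 0.1191, 0.2655]
orientation: [-0.001, 0.683, 0.731, -0.0]
wrist_force: [-5.9, 1.7, -3.2]
finger_gap: 0.0175
grip_force: 21.0
```

```bash
python3 st.py
```

```text
t 10.7667 world [0.5708 0.1191 0.2655] stand mm [ -3.7 234.5 265.5] toolx yaw 93.91 F [-5.8572  1.7008 -3.2253] gap 0.017496594471949723 grip 21.04240447282791 z [-0.0013  0.0004 -1.    ]
```

Emit:
jog_arm(moves=[{"fingers": 1,"slide": [0,9,4.3],"angular": [0,0,0]},{"fingers": 1,"slide": [0,17.5,9.6],"angular": [0,0,0]},{"fingers": 1,"slide": [0,25.5,15.6],"angular": [0,0,0]},{"fingers": 1,"slide": [0,32.8,22.4],"angular": [0,0,0]},{"fingers": 1,"slide": [0,36.2,26],"angular": [0,0,0]},{"fingers": 1,"slide": [0,39.4,30],"angular": [0,0,0]},{"fingers": 1,"slide": [0,42.4,34],"angular": [0,0,0]},{"fingers": 1,"slide": [0,45.2,38.1],"angular": [0,0,0]}])

```text
clock: 11.43
tcp_pos: [0.6149, 0.1221, 0.227]
orientation: [-0.001, 0.683, 0.731, -0.001]
wrist_force: [-7.4, 2.9, -0.5]
finger_gap: 0.0173
grip_force: 21.3
```

```bash
python3 st.py
```

```text
t 11.4333 world [0.6149 0.1221 0.227 ] stand mm [ 40.5 234.5 227. ] toolx yaw 93.92 F [-7.3885  2.8623 -0.5078] gap 0.01733492525411246 grip 21.291957199573517 z [-0.0028  0.0003 -1.    ]
```

Emit:
jog_arm(moves=[{"fingers": 1,"slide": [0,0.5,2.1],"angular": [0,0,0]},{"fingers": 1,"slide": [0,1.6,4.3],"angular": [0,0,0]},{"fingers": 1,"slide": [0,2.8,6.5],"angular": [0,0,0]},{"fingers": 1,"slide": [0,4,8.7],"angular": [0,0,0]}])

```text
clock: 11.77
tcp_pos: [0.6194, 0.1225, 0.219]
orientation: [-0.001, 0.683, 0.731, -0.0]
wrist_force: [-5.9, 2.5, 0.3]
finger_gap: 0.0173
grip_force: 21.4
```

```bash
python3 st.py
```

```text
t 11.7667 world [0.6194 0.1225 0.219 ] stand mm [ 45.  234.5 219. ] toolx yaw 93.92 F [-5.8531  2.4518  0.3361] gap 0.017250317347028647 grip 21.354953348636627 z [-0.0011  0.0005 -1.    ]
```

Emit:
jog_arm(moves=[{"fingers": 1,"slide": [0,0.6,1.5],"angular": [0,0,0]},{"fingers": 1,"slide": [0,1.2,3],"angular": [0,0,0]},{"fingers": 1,"slide": [0,1.2,3],"angular": [0,0,0]}])

```text
clock: 12.02
tcp_pos: [0.6208, 0.1226, 0.2159]
orientation: [-0.0, 0.683, 0.731, -0.0]
wrist_force: [-4.7, 2.2, 0.5]
finger_gap: 0.0169
grip_force: 21.4
```

Emit:
jog_arm(moves=[{"fingers": 1,"slide": [0,0.6,1.5],"angular": [0,0,0]},{"fingers": 1,"slide": [0,1.1,3],"angular": [0,0,0]},{"fingers": 1,"slide": [0,1.1,3],"angular": [0,0,0]}])

```text
clock: 12.27
tcp_pos: [0.6221, 0.1227, 0.2131]
orientation: [-0.0, 0.683, 0.731, 0.0]
wrist_force: [-4.6, 2.7, 1.5]
finger_gap: 0.0172
grip_force: 21.4
```

Emit:
jog_arm(moves=[{"fingers": 1,"slide": [0,0.5,1.5],"angular": [0,0,0]},{"fingers": 1,"slide": [0,1,3],"angular": [0,0,0]},{"fingers": 1,"slide": [0,1,3],"angular": [0,0,0]}])

```text
clock: 12.52
tcp_pos: [0.6232, 0.1227, 0.2103]
orientation: [-0.0, 0.683, 0.731, 0.0]
wrist_force: [-4.0, 3.7, 0.8]
finger_gap: 0.0175
grip_force: 21.4
```

Emit:
jog_arm(moves=[{"fingers": 1,"slide": [0,0.4,1],"angular": [0,0,0]},{"fingers": 1,"slide": [0,0.7,2],"angular": [0,0,0]},{"fingers": 1,"slide": [0,0.7,2],"angular": [0,0,0]}])

```text
clock: 12.77
tcp_pos: [0.6237, 0.1228, 0.2091]
orientation: [0.0, 0.683, 0.731, 0.0]
wrist_force: [-6.1, 3.8, 5.1]
finger_gap: 0.0172
grip_force: 21.8
```

Emit:
jog_arm(moves=[{"fingers": 1,"slide": [0,0.3,1],"angular": [0,0,0]},{"fingers": 1,"slide": [0,0.3,1],"angular": [0,0,0]},{"fingers": 1,"slide": [0,0.3,1],"angular": [0,0,0]},{"fingers": 1,"slide": [0,0.3,1],"angular": [0,0,0]},{"fingers": 1,"slide": [0,0.3,1],"angular": [0,0,0]},{"fingers": 1,"slide": [0,0.3,1],"angular": [0,0,0]},{"fingers": 1,"slide": [0,0.3,1],"angular": [0,0,0]},{"fingers": 1,"slide": [0,0.3,1],"angular": [0,0,0]},{"fingers": 1,"slide": [0,0.3,1],"angular": [0,0,0]},{"fingers": 1,"slide": [0,0.3,1],"angular": [0,0,0]}])

```text
clock: 13.6
tcp_pos: [0.6238, 0.1228, 0.2087]
orientation: [0.0, 0.683, 0.731, 0.001]
wrist_force: [-7.2, 2.1, 7.0]
finger_gap: 0.017
grip_force: 21.9
```

```bash
python3 st.py;python3 - <<'E'
from h import *
from st import stand
p=read_camera("scene");q=read_camera("top")
for i in range(1,5):
  n=f"vial{i}_mid"
  for c in(p,q):
    for d in tip_of(n,c)[:1]: print(n,round(d["p"],2),np.round(d["point"]),stand(atz(c,d["point"],.036)).round())
a=cv2.resize(p["color"][100:250,230:380],(400,400));b=cv2.resize(q["color"][150:300,290:440],(400,400))
cv2.imwrite("pics/i.png",np.hstack([a,b])[:,:,::-1])
E
```

```text
t 13.6 world [0.6238 0.1228 0.2087] stand mm [ 49.4 234.5 208.7] toolx yaw 93.92 F [-7.1673  2.0638  6.9759] gap 0.016966475589252038 grip 21.90898060798645 z [ 0.0009  0.0006 -1.    ]
vial1_mid 0.42 [320. 218.] [22. 89. 36.]
vial1_mid 0.51 [366. 210.] [ 18. -12.  36.]
vial2_mid 0.73 [299. 223.] [80. 69. 36.]
vial3_mid 0.37 [455. 354.] [-23. 573.  36.]
vial3_mid 0.16 [222. 193.] [129. 375.  36.]
vial4_mid 0.64 [458. 352.] [-33. 573.  36.]
```

View pics/i.png

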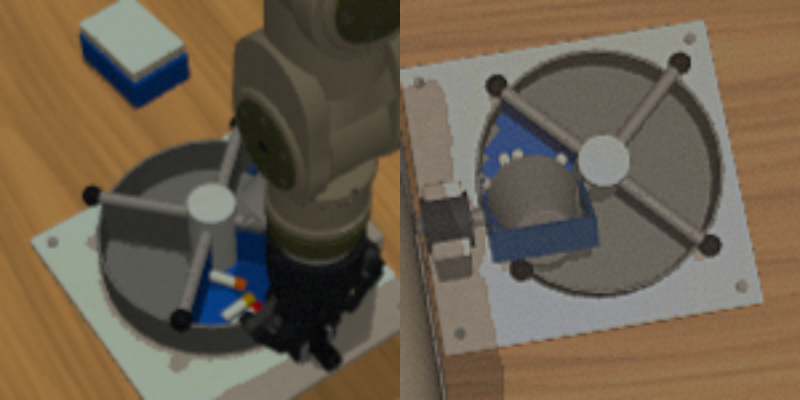

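Emit:
jog_arm(moves=[{"fingers": 1,"slide": [0,0,0],"angular": [0,0,0]},{"fingers": 1,"slide": [0,0,0],"angular": [0,0,0]},{"fingers": 1,"slide": [0,0,0],"angular": [0,0,0]},{"fingers": 1,"slide": [0,0,0],"angular": [0,0,0]},{"fingers": 1,"slide": [0,0,0],"angular": [0,0,0]},{"fingers": 1,"slide": [0,0,0],"angular": [0,0,0]},{"fingers": 1,"slide": [0,0,0],"angular": [0,0,0]},{"fingers": 1,"slide": [0,0,0],"angular": [0,0,0]}])

```text
clock: 14.77
tcp_pos: [0.6239, 0.1228, 0.2087]
orientation: [0.0, 0.683, 0.731, 0.001]
wrist_force: [-7.7, 2.1, 7.4]
finger_gap: 0.0173
grip_force: 21.9
```

Emit:
jog_arm(moves=[{"fingers": 1,"slide": [0,-2.2,-6],"angular": [0,0,0]},{"fingers": 1,"slide": [0,-4.4,-12.4],"angular": [0,0,0]},{"fingers": 1,"slide": [0,-9.3,-21],"angular": [0,0,0]},{"fingers": 1,"slide": [0,-15.2,-29.2],"angular": [0,0,0]},{"fingers": 1,"slide": [0,-21.8,-36.7],"angular": [0,0,0]},{"fingers": 1,"slide": [0,-29.1,-43.5],"angular": [0,0,0]},{"fingers": 1,"slide": [0,-37,-49.5],"angular": [0,0,0]},{"fingers": 1,"slide": [0,-45.6,-54.8],"angular": [0,0,0]},{"fingers": 1,"slide": [0,-54.6,-59.1],"angular": [0,0,0]}])

```text
clock: 15.52
tcp_pos: [0.569, 0.1189, 0.2664]
orientation: [-0.0, 0.683, 0.731, -0.0]
wrist_force: [-4.0, 2.6, -4.2]
finger_gap: 0.0175
grip_force: 21.0
```

```bash
python3 st.py
```

```text
t 15.5167 world [0.569  0.1189 0.2664] stand mm [ -5.6 234.4 266.4] toolx yaw 93.91 F [-3.9572  2.5752 -4.2212] gap 0.017475078874703374 grip 21.037259101867676 z [-0.0008  0.0004 -1.    ]
```

Emit:
jog_arm(moves=[{"fingers": 1,"slide": [0,-9.3,-3.4],"angular": [0,0,0]},{"fingers": 1,"slide": [0,-19,-5.9],"angular": [0,0,0]},{"fingers": 1,"slide": [0,-28.9,-7.4],"angular": [0,0,0]},{"fingers": 1,"slide": [0,-38.9,-7.9],"angular": [0,0,0]},{"fingers": 1,"slide": [0,-48.9,-7.4],"angular": [0,0,0]},{"fingers": 1,"slide": [0,-58.8,-5.9],"angular": [0,0,0]},{"fingers": 1,"slide": [0,-68.4,-3.4],"angular": [0,0,0]},{"fingers": 1,"slide": [0,-77.8,0],"angular": [0,0,0]},{"fingers": 1,"slide": [0,-86.8,4.3],"angular": [0,0,0]},{"fingers": 1,"slide": [0,-95.4,9.6],"angular": [0,0,0]}])

```text
clock: 16.35
tcp_pos: [0.4745, 0.1122, 0.2571]
orientation: [0.001, 0.683, 0.731, 0.001]
wrist_force: [0.8, 3.5, -4.2]
finger_gap: 0.0173
grip_force: 21.0
```

```bash
python3 st.py
```

```text
t 16.35 world [0.4745 0.1122 0.2571] stand mm [-100.3  234.2  257.1] toolx yaw 93.89 F [ 0.7859  3.4716 -4.157 ] gap 0.017296976567958564 grip 20.99745601415634 z [ 0.0031  0.0004 -1.    ]
```

Emit:
jog_arm(moves=[{"fingers": 1,"slide": [0,-7.9,6],"angular": [0,0,0]},{"fingers": 1,"slide": [0,-15.2,12.8],"angular": [0,0,0]},{"fingers": 1,"slide": [0,-21.8,20.3],"angular": [0,0,0]},{"fingers": 1,"slide": [0,-27.6,28.5],"angular": [0,0,0]},{"fingers": 1,"slide": [0,-32.6,37.1],"angular": [0,0,0]},{"fingers": 1,"slide": [0,-34.8,41.6],"angular": [0,0,0]},{"fingers": 1,"slide": [0,-35.8,44],"angular": [0,0,0]},{"fingers": 1,"slide": [0,-36.7,46.3],"angular": [0,0,0]},{"fingers": 1,"slide": [0,-36.7,46.3],"angular": [0,0,0]}])

```text
clock: 17.1
tcp_pos: [0.4373, 0.1096, 0.2104]
orientation: [-0.0, 0.683, 0.731, -0.0]
wrist_force: [-4.2, 3.0, 0.6]
finger_gap: 0.0171
grip_force: 21.3
```

```bash
python3 st.py
```

```text
t 17.1 world [0.4373 0.1096 0.2104] stand mm [-137.6  234.2  210.4] toolx yaw 93.89 F [-4.2196  3.0467  0.5952] gap 0.017118403218201194 grip 21.304828226566315 z [-0.0004 -0.0001 -1.    ]
```

Emit:
jog_arm(moves=[{"fingers": 1,"slide": [0,-0.2,1],"angular": [0,0,0]},{"fingers": 1,"slide": [0,-0.2,2],"angular": [0,0,0]},{"fingers": 1,"slide": [0,-0.2,2],"angular": [0,0,0]}])

```text
clock: 17.35
tcp_pos: [0.4369, 0.1096, 0.2091]
orientation: [-0.0, 0.683, 0.731, -0.0]
wrist_force: [-6.5, 2.7, 7.0]
finger_gap: 0.0174
grip_force: 21.9
```

Emit:
jog_arm(moves=[{"fingers": 0.7,"slide": [0,0,0],"angular": [0,0,0]},{"fingers": 0.4,"slide": [0,0,0],"angular": [0,0,0]},{"fingers": 0,"slide": [0,0,0],"angular": [0,0,0]},{"fingers": 0,"slide": [0,0,0],"angular": [0,0,0]},{"fingers": 0,"slide": [0,0,0],"angular": [0,0,0]},{"fingers": 0,"slide": [0,0,-30],"angular": [0,0,0]},{"fingers": 0,"slide": [0,0,-70],"angular": [0,0,0]},{"fingers": 0,"slide": [0,0,-110],"angular": [0,0,0]},{"fingers": 0,"slide": [0,0,-140],"angular": [0,0,0]},{"fingers": 0,"slide": [0,0,-140],"angular": [0,0,0]}])

```text
clock: 18.18
tcp_pos: [0.4398, 0.1097, 0.3549]
orientation: [0.004, 0.683, 0.731, 0.004]
wrist_force: [0.9, 0.6, -0.2]
finger_gap: 0.0856
grip_force: 0.0
```

```bash
python3 st.py;python3 - <<'E'
from h import *
from st import stand
p=read_camera("scene");q=read_camera("top")
for n,z in(("vial1_mid",.035),("vial2_mid",.035),("vial3_mid",.035),("vial4_mid",.035),("grip",.221),("bottle",0),("dishes",0),("tipbox",0)):
  for c in(p,q):
    for d in tip_of(n,c)[:1]: print(n,round(d["p"],2),np.round(d["point"]),stand(atz(c,d["point"],z)).round())
a=cv2.resize(p["color"][90:250,270:430],(400,400));b=cv2.resize(q["color"][150:300,260:410],(400,400))
cv2.imwrite("pics/j.png",np.hstack([a,b])[:,:,::-1])
E
```

```text
t 18.1833 world [0.4398 0.1097 0.3549] stand mm [-135.   234.1  354.9] toolx yaw 93.89 F [ 0.8795  0.6432 -0.1524] gap 0.08555049855592096 grip 0.0 z [ 0.0105  0.0003 -0.9999]
vial1_mid 0.61 [320. 218.] [22. 90. 35.]
vial1_mid 0.55 [331. 218.] [11. 86. 35.]
vial2_mid 0.38 [321. 217.] [19. 86. 35.]
vial2_mid 0.53 [332. 214.] [22. 81. 35.]
grip 0.71 [407. 187.] [-135.  233.  221.]
grip 0.82 [282. 277.] [-140.  231.  221.]
bottle 0.84 [457. 354.] [-40. 574.   0.]
bottle 0.86 [159. 263.] [-31. 577.   0.]
dishes 0.89 [350. 331.] [136. 383.   0.]
dishes 0.63 [302. 232.] [-11. 172.   0.]
tipbox 0.89 [280. 124.] [ -91. -323.    0.]
tipbox 0.55 [476. 230.] [ -83. -313.    0.]
```

View pics/j.png

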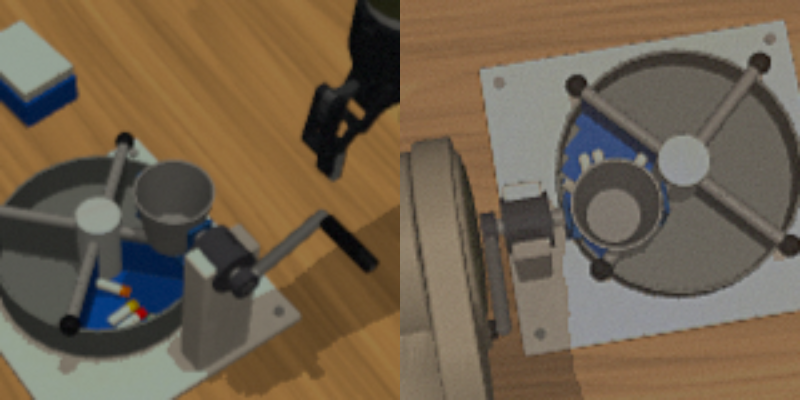

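The pot is upright and empty. The blue quarter is under it with the vials lying inside: orange, yellow and red caps are in view, and a fourth white body shows at about (572,185) in the top crop. The crank is back at rest.

```bash
python3 -c "
from workcell import *
print(hand_in())"
```

```text
the job is handed in; nothing more can be done
None
```

The job is handed in at about 18 s of the 72 s allowed: the blue quarter is under the pot, the pot was tipped to its stop and eased back upright and empty, and the bottle, dishes and tip box were not touched. I saw the red, yellow and orange vials in the blue quarter; a fourth white shape there is probably the green one, but its cap was hidden.

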